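# Spring check of a mirror mount before packing

### The arm

A 7-joint arm with a two-finger parallel gripper is mounted at the origin on the work surface. World frame = base frame: x ahead of the robot, y to its left, z up, the work surface at z = 0. Lengths are in m, angles in rad, forces in N, time in s.
With the tool pointing down it reaches from about 0.425 to 0.875 m from the base axis. Payload 9.9 kg.
Tool frame: the origin (TCP) lies at the very end of the fingers, on their centre line; the grasp point (between the pads) lies manip.grasp_offset behind it (manip.grasp_offset is the distance from the TCP to the grasp point, in m); z points along the fingers, y is the direction in which the jaws open and shut (so a half turn about z gives the same grasp; the last joint's range is limited). The gripper opens to 85 mm and grips with 20 to 120 N. Pads are 22 mm wide; open, the fingers measure 114 mm over their backs; the gripper's body (76 mm by 85 mm) begins 54 mm behind the grasp point. The pads swing forward as they close: fully open they stand 13 mm farther back than shut.
Start: joints at [1.058, 0.576, 0.025, 1.437, -0.015, 1.129, -0.057], TCP at [0.281, -0.614, 0.231] pointing down, gripper open.
Joint ranges: [-2.76, 2.76], [-0.34, 2.15], [-1.52, 1.57], [0.19, 2.46], [-1.09, 4.23], [0.17, 1.99], [-2.82, 2.82]. Speed limits (rad/s): [2.22, 2.22, 3.01, 3.01, 3.14, 3.14, 3.14].

### API

Orientations are given as a unit quaternion [x, y, z, w].
In Python, from station import manip gives the robot as it stands. The module is installed in compiled form; this text tells all that it offers.
- The arm moves only by the shell command python3 -m pendant 'ROWS' [OPENING] [FORCE]. ROWS is JSON, a list that holds one entry, the list of rows, each a list of 4 numbers: the shift along the tool's x, y, z in m, then the turn about the tool's z in rad. A call has exactly 10 rows; each row shifts and turns the commanded pose from where the row before left it, along the tool's axes as they then stand; what a row does not reach is not made up. A row lasts 1/12 s, in which the tool goes at most 41.7 mm and 7.16 degrees, less where a joint would pass 70% of its speed; a pose out of reach is approached as far as the arm can. A call is refused whole if a number of a shift passes 0.0417 or a number of a turn 0.125, either way. A call with a gripper value outside its range is refused whole. OPENING is the gripper command: -1 is shut, 1 is fully open, values between are in proportion, set as the call begins (- or left out, the last holds). The fingers move at their own pace and stop on an object; FORCE is the grip in N (left out, the last holds). Time passes only in rows, so rows that do not move let the fingers close, or fill a call up. It gives the time, the measured TCP pose, the force and the opening at its end, in the units of the state.
- manip.observe(): the state, without advancing time (a new reading comes with each control period).
- manip.grab_frame(name): name is "scene" or "top"; returns a dict with "image" (480x640x3 uint8, red, green, blue), "fx", "fy", "cx", "cy" (pixels), "R" (3x3) and "t" (3): a world point X has camera coordinates R X + t. Camera axes: x right, y down, z forward; pixel columns grow to the right and rows downward; lengths in m; the calibration is good to about 2 mm. A picture is of the moment at which its call begins. There is no depth.
- manip.sign_off(): hands the job in, once; it reports no verdict.
The state is a dict: "clock": time; "qpos": joint angles; "qd": joint speeds; "joint_efforts": joint torques, N m; "ee_pos": TCP position; "tool_rot": TCP orientation; "contact_force": force on the tool from outside, world axes, zero at the start; "wrist_torque": the same for the moment, N m; "grip_width": opening from 0.0 (shut) to 1.0 (fully open).
Only numpy, scipy, OpenCV 4.12 (cv2) and the standard library are available. Lean on these libraries where they do the work, as an engineer would, in place of code of your own. Each camera call takes 0.05 s, during which the arm holds its last target. There are 200 camera calls.

### The job

Check the springs of the mirror mount before it is packed: with closed fingertips, press the pad on its left corner (left as seen from the robot) down until the pointer there is level with the tip of the marker clip on its scale, keep it there for a full second, then let go so that the corner springs back; then do the same at the right corner. Stop at the mark rather than pressing well beyond it, keep off the mirror, leave the clips as they are set, and do not pick up, pull up or shift anything.

Things in the scene. Friction and masses are not known exactly. Their poses are not given: they have to be found in the camera images.
- mount: Mirror mount lying flat, fixed: aluminium board 220 x 300 x 12 mm (x, y, z) under a square tilt plate (134 mm sides, turned 45 degrees, top at 59 mm), which rests on a pivot ball at its corner nearest the robot ([-0.078, 0, 0.055] m in this frame) and on springs at its left and right corners. Origin: centre of the board's underside; x away from the robot, y left, z up, turned up to 0.6 rad.
- pad_left: Black round press pad, 20 mm in diameter, standing 13 mm proud on the left spring corner of the tilt plate (left as seen from the robot: the +y side). Origin at the centre of its top face, 72 mm above the table at rest, 110 mm from the pivot ball, at [0, +0.078, 0.072] m in the mount's frame. Its z axis is the plate's normal.
- pad_right: Black round press pad, 20 mm in diameter, standing 13 mm proud on the right spring corner of the tilt plate (right as seen from the robot: the -y side). Origin at the centre of its top face, 72 mm above the table at rest, 110 mm from the pivot ball, at [0, -0.078, 0.072] m in the mount's frame. Its z axis is the plate's normal.
- pointer_left (a point): Tip of the thin dark steel pointer that runs straight out from the left corner, 165 mm from the pivot ball (55 mm beyond the pad's centre), so it sinks 1.5 times as far as the pad. At rest it is 58 mm above the table, at [0.039, +0.117, 0.058] m in the mount's frame.
- pointer_right (a point): Tip of the thin dark steel pointer that runs straight out from the right corner, 165 mm from the pivot ball (55 mm beyond the pad's centre), so it sinks 1.5 times as far as the pad. At rest it is 58 mm above the table, at [0.039, -0.117, 0.058] m in the mount's frame.
- mark_left (a point): The mark: finger tip of the dark steel marker clip on the white scale post (16 mm wide, top 82 mm above the table) beside the left pointer. The finger is 3 mm thick and ends about 2 mm sideways from the pointer; the pointer is at the mark when both points are at the same height. The clip, stiff on its post, is set 10 to 22 mm below the pointer's resting height.
- mark_right (a point): The mark: finger tip of the dark steel marker clip on the white scale post (16 mm wide, top 82 mm above the table) beside the right pointer. The finger is 3 mm thick and ends about 2 mm sideways from the pointer; the pointer is at the mark when both points are at the same height. The clip, stiff on its post, is set 10 to 22 mm below the pointer's resting height.
- tilt_left (a joint): Tilt of the plate at the left corner, rad: 0 at rest, growing as that corner is pressed down (pad sinks 110 mm x value, pointer 165 mm x value), stop at 0.20; negative if pulled up. Damped return spring, 4.8 N m/rad: 0.4 N per mm of pad travel, 3 to 6 N at the mark. Pressing one pad hardly moves the other corner.
- tilt_right (a joint): Tilt of the plate at the right corner, rad: 0 at rest, growing as that corner is pressed down (pad sinks 110 mm x value, pointer 165 mm x value), stop at 0.20; negative if pulled up. Damped return spring, 4.8 N m/rad: 0.4 N per mm of pad travel, 3 to 6 N at the mark. Pressing one pad hardly moves the other corner.
- mirror: Round mirror in a black cell, 76 mm in diameter, in the middle of the tilt plate. Origin at the centre of its face, 67 mm above the table at rest, at [0, 0, 0.067] m in the mount's frame. Not to be touched.
- lens_ring: Bystander: dark steel ring, 48 mm outside, 36 mm inside, 8 mm high, lying on the near left part of the base board. Origin at the centre of its underside.
- thumb_nut: Bystander: steel thumb nut, 24 mm in diameter, 22 mm high, on the near right part of the base board. Origin at the centre of its underside.
- screw_jar: Bystander: small clear jar with black cap, 44 mm in diameter, 55 mm high, left of the mount. Origin at the centre of its underside.
- tape_roll: Bystander: cardboard-coloured tape roll lying flat, 84 mm outside, 25 mm high, right of the mount. Origin at the centre of its underside.
- driver: Bystander: screwdriver, 170 mm long, lying across beyond the mount. Origin at the underside of its middle.
- carton: Bystander: cardboard carton, 75 x 75 x 60 mm, left of the mount, towards its far end. Origin at the centre of its underside.
- tube: Bystander: white tube standing upright, 38 mm in diameter, 90 mm high, right of the mount, towards its far end. Origin at the centre of its underside.

How it is judged:
On the way, in this order (a step that is already met when the one before it is completed fails the run):
1. left pad pressed by the fingers, left pointer at its mark (within 3 mm) for 0.8 s (z of pointer_left in the frame of mark_left between -0.003 and 0.003 m and contact force between the fingers and pad_left above 0.3 N), for 0.8 s.
2. left corner let go and back at rest (value of joint tilt_left between -0.012 and 0.012 rad and velocity of joint tilt_left between -0.05 and 0.05 rad/s and contact force between the fingers and pad_left below 0.05 N), for 0.1 s.
3. right pad pressed by the fingers, right pointer at its mark (within 3 mm) for 0.8 s (z of pointer_right in the frame of mark_right between -0.003 and 0.003 m and contact force between the fingers and pad_right above 0.3 N), for 0.8 s.
At the end, for the whole second after the job is handed in: Both corners, each having been pressed to its mark, are let go and back at rest (within 0.012 rad, not moving); both marker clips are within 2 mm and all bystanders within 20 mm of where they were (value of joint tilt_left between -0.012 and 0.012 rad and velocity of joint tilt_left between -0.05 and 0.05 rad/s and value of joint tilt_right between -0.012 and 0.012 rad and velocity of joint tilt_right between -0.05 and 0.05 rad/s and distance of each of lens_ring, thumb_nut, screw_jar, tape_roll, driver, carton, tube from where it was at the start of the episode below 0.02 m and distance of each of mark_left, mark_right from where it was at the start of the episode below 0.002 m); the robot touches nothing.
It fails at once if a pointer is pressed more than 6 mm past its mark (z of pointer_left in the frame of mark_left below -0.006 m or z of pointer_right in the frame of mark_right below -0.006 m).
It fails at once if a corner of the plate is pulled up (value of joint any of tilt_left, tilt_right below -0.03 rad).
It fails at once if the mirror is touched (contact force between any of the fingers, the arm and mirror above 0.5 N).
It fails at once if a marker clip is shifted by more than 2 mm (distance of any of mark_left, mark_right from where it was at the start of the episode above 0.002 m).
It fails at once if a bystander is shifted, lifted or carried more than 20 mm (distance of any of lens_ring, thumb_nut, screw_jar, tape_roll, driver, carton, tube from where it was at the start of the episode above 0.02 m).
It also fails if it takes over 51 s, if anything falls off the work surface, if the arm or the gripper's body presses on something with over 40 N, if the wrist force passes 120 N, or if a joint passes its speed limit or range.

## Working session

There is one attempt and no reset: what is moved stays moved. The work goes in short steps, Python scripts to look and compute and a shell command to move; the robot and the scene stay as the last step left them, time stands still between calls to the robot, and variables do not carry over. Pictures are saved under pics/ and viewed, about 8 in all and at most 12, crops included, and the job is handed in when it is done.

```bash
mkdir -p pics; python3 - <<'E'
from station import manip
import cv2,pickle
for n in("scene","top"):
    f=manip.grab_frame(n); pickle.dump(f,open(f"{n}0.pkl","wb"))
    cv2.imwrite(f"pics/{n}0.png",f["image"][:,:,::-1])
    print(n,f["fx"],f["cx"],f["cy"],f["R"],f["t"])
s=manip.observe();print(s,manip.grasp_offset)
E
```

```text
scene 583.3189345115381 319.58295290887594 232.36900616838452 [[ 0.04149927  0.9989516  -0.01932664]
 [ 0.73095376 -0.04354184 -0.6810365 ]
 [-0.68116401  0.01413563 -0.73199438]] [-0.03156702 -0.35928811  1.59685735]
top 528.5091369424018 321.8854068200381 240.37972913786118 [[-0.00933724 -0.99955997  0.02815465]
 [-0.98407215  0.00418671 -0.17772023]
 [ 0.17752415 -0.02936562 -0.98367822]] [0.0194464  0.57777937 0.81563804]
{'clock': 0.1, 'qpos': array([ 1.05819059,  0.57645284,  0.0248459 ,  1.43780758, -0.01500863,
        1.12901747, -0.05651633]), 'qd': array([-1.72333015e-03, -2.48103087e-03,  1.45524725e-04, -2.14523582e-03,
        2.00019202e-03,  1.47952240e-03, -6.74784421e-05]), 'joint_efforts': array([ 5.80376116e-03, -7.67294383e+01,  2.25798860e+00, -2.86601901e+01,
        1.59498904e-02,  8.58065381e-03, -2.00235519e-05]), 'ee_pos': array([ 0.28049683, -0.61351521,  0.23053143]), 'tool_rot': array([ 9.77101861e-01,  2.12770744e-01, -1.92815244e-04, -7.25174365e-04]), 'contact_force': array([-0.26653028,  1.21735279, -0.1845374 ]), 'wrist_torque': array([-0.01330996, -0.02057724, -0.06143496]), 'grip_width': 1.0029378162358473} 0.0187
```

View pics/scene0.png

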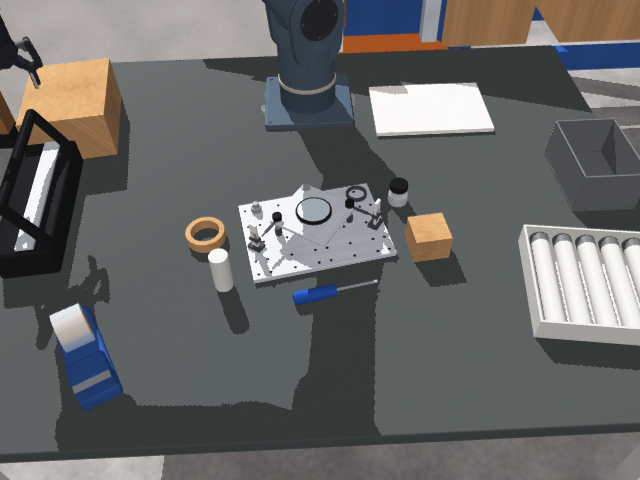

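View pics/top0.png

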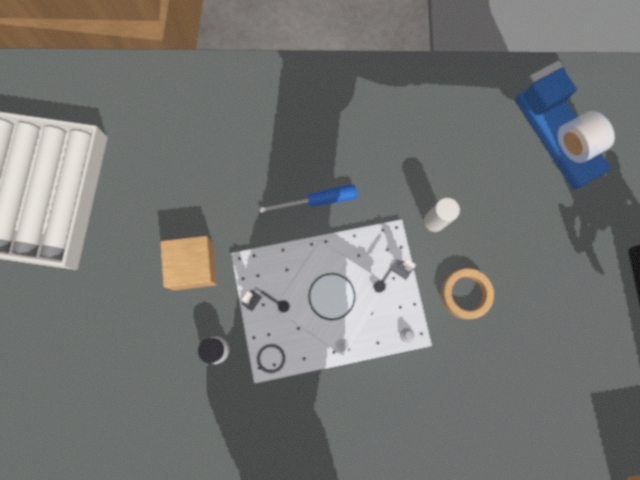

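The scene view shows the left pad near (349,203) and the right pad near (277,217). In the top view they are at (284,306) and (380,286). Next I'll zoom in on the scales.

```bash
cat > h.py <<'E'
import numpy as np,cv2,pickle
from station import manip
def avg(n,k):
    fs=[manip.grab_frame(n) for _ in range(k)]
    f=fs[0]; f["image"]=np.mean([g["image"] for g in fs],0); return f
def ray(f,u,v,z):
    R,t=np.array(f["R"]),np.array(f["t"]); c=-R.T@t
    d=R.T@np.array([(u-f["cx"])/f["fx"],(v-f["cy"])/f["fy"],1]); return c+d*(z-c[2])/d[2]
def proj(f,X):
    c=np.array(f["R"])@np.array(X)+f["t"]; return np.array([f["fx"]*c[0]/c[2]+f["cx"],f["fy"]*c[1]/c[2]+f["cy"]])
def crop(f,u,v,w,h,s): 
    return cv2.resize(np.clip(f["image"][v:v+h,u:u+w,::-1],0,255).astype(np.uint8),None,fx=s,fy=s,interpolation=cv2.INTER_NEAREST)
E
python3 - <<'E'
from h import *
s=pickle.load(open("scene0.pkl","rb"));t=pickle.load(open("top0.pkl","rb"))
a=np.hstack([crop(s,240,200,40,55,10)[:,:400],crop(s,342,182,40,55,10)]); cv2.imwrite("pics/c1.png",a)
a=np.hstack([crop(t,235,280,60,40,6),crop(t,370,250,60,40,6)]); cv2.imwrite("pics/c2.png",a)
# board mask
im=t["image"].astype(int); m=((im.min(2)>110)&(np.ptp(im,axis=2)<30)).astype(np.uint8); m[:,:225]=0;m[:210]=0;m[:,436:]=0
m=cv2.morphologyEx(m,cv2.MORPH_CLOSE,np.ones((15,15)))
c=max(cv2.findContours(m,0,2)[0],key=cv2.contourArea); r=cv2.minAreaRect(c);b=cv2.boxPoints(r);print(r)
w=np.array([ray(t,*p,.012) for p in b]);print(w, np.linalg.norm(np.diff(w,axis=0),axis=1))
for f,B in((t,[(284,306),(380,286)]),(s,[(350,203),(277,217)])):
    for u,v in B:
        p=f["image"][v-9:v+10,u-9:u+10].max(2)
        mm=(p<70).astype(np.uint8); n,l,st,ce=cv2.connectedComponentsWithStats(mm); i=1+st[1:,4].argmax()
        q=ce[i]+[u-9,v-9]; print(q,st[i],ray(f,*q,.072))
E
```

```text
((330.0, 344.5), (269.0, 210.0), 90.0)
[[ 0.63900374  0.18107548  0.012     ]
 [ 0.63806782 -0.1836933   0.012     ]
 [ 0.19721424 -0.16268554  0.012     ]
 [ 0.20268415  0.17099997  0.012     ]] [0.36476997 0.44135384 0.33373034]
[282.78378378 305.74324324] [ 3  4 10 10 74] [0.47064337 0.07822978 0.072     ]Traceback (most recent call last):
  File "<stdin>", line 13, in <module>
ValueError: attempt to get argmax of an empty sequence
```

View pics/c1.png

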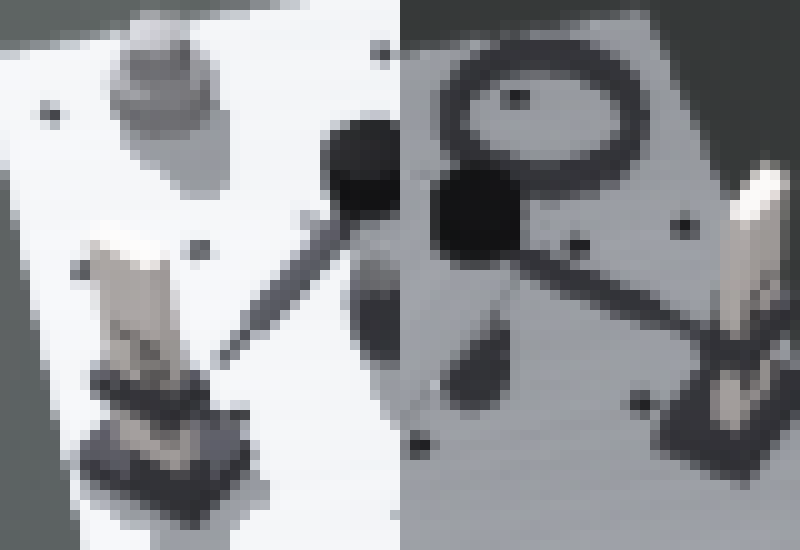

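View pics/c2.png

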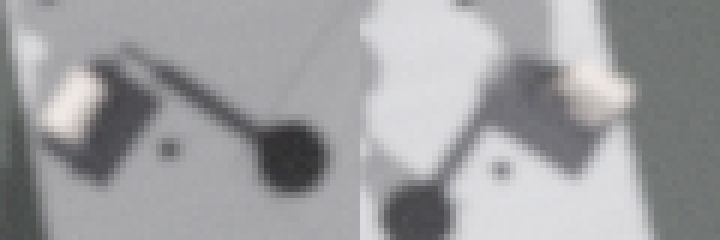

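```bash
python3 - <<'E'
from h import *
s=pickle.load(open("scene0.pkl","rb"));t=pickle.load(open("top0.pkl","rb"))
P={}
for nm,f,B in(("t",t,[(284,306),(380,286)]),("s",s,[(350,203),(277,217)])):
    for (u,v),k in zip(B,"LR"):
        g=cv2.resize(f["image"][v-10:v+11,u-10:u+11].max(2).astype(np.float32),None,fx=8,fy=8,interpolation=cv2.INTER_CUBIC)
        mm=(g<(85 if nm=="t" else 45)).astype(np.uint8); mm=cv2.morphologyEx(mm,cv2.MORPH_OPEN,cv2.getStructuringElement(2,(41,41)))
        n,l,st,ce=cv2.connectedComponentsWithStats(mm)
        if n<2: print(nm,k,"none",g.min());continue
        i=1+st[1:,4].argmax(); q=(ce[i]+.5)/8-.5+[u-10,v-10]; z=.072 if nm=="t" else .0675
        P[nm+k]=ray(f,*q,z); print(nm,k,q.round(2),st[i][:4]/8,P[nm+k].round(4))
for nm in "ts":
  if nm+"L" in P and nm+"R" in P:
    d=P[nm+"L"]-P[nm+"R"]; yaw=np.arctan2(-d[0],d[1]); print(nm,"dist",np.hypot(*d[:2]),"yaw",yaw,"c",(P[nm+"L"]+P[nm+"R"])/2)
# mirror, board corners in top
for q in [(403,220),(431,346),(254,383),(232,253)]: print("corner",ray(t,*q,.012).round(4))
print("mirror",ray(t,331.5,296.5,.067))
def cub(f,u,v,w,h,sc): return cv2.resize(np.ascontiguousarray(f["image"][v:v+h,u:u+w,::-1]),None,fx=sc,fy=sc,interpolation=cv2.INTER_CUBIC)
cv2.imwrite("pics/c3.png",np.hstack([cub(s,244,222,24,30,16),cub(s,362,192,24,30,16)]))
E
```

```text
t L [283.   305.71] [ 4.375  5.    10.375 10.625] [0.4707 0.0779 0.072 ]
t R [379.05 285.69] [5.125 5.75  8.625 8.875] [ 0.501  -0.0737  0.072 ]
s L [349.26 202.74] [ 5.5    5.125  8.5   10.   ] [0.4737 0.0756 0.0675]
s R [277.99 217.1 ] [8.625 7.    5.625 7.125] [ 0.507  -0.0739  0.0675]
t dist 0.1545480869999361 yaw 0.19736965959569935 c [0.48583747 0.00212228 0.072     ]
s dist 0.15319366720470903 yaw 0.21896820076905613 c [0.49038548 0.00088013 0.0675    ]
corner [ 0.6204 -0.1269  0.012 ]
corner [ 0.4054 -0.1659  0.012 ]
corner [0.3491 0.1273 0.012 ]
corner [0.5639 0.1675 0.012 ]
mirror [0.48485571 0.00160221 0.067     ]
```

View pics/c3.png

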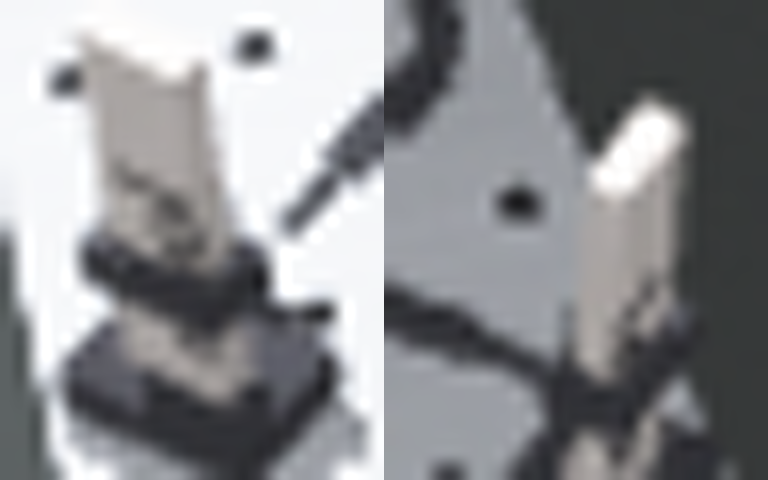

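```bash
python3 - <<'E'
from h import *
s=pickle.load(open("scene0.pkl","rb"));t=pickle.load(open("top0.pkl","rb"))
c=np.array([.4855,.0015,0]);a=.19;R=np.array([[np.cos(a),-np.sin(a),0],[np.sin(a),np.cos(a),0],[0,0,1]])
W=lambda m:c+R@np.array(m)
M=lambda w:(R.T@(w-c)).round(4)
for k,y in(("L",1),("R",-1)):
    tip=W([.039,.117*y,.058]);print(k,"tip",tip.round(4),"scene",proj(s,tip).round(2),"top",proj(t,tip).round(2))
    for dz in(.010,.016,.022): print("  dz",dz,proj(s,tip-[0,0,dz]).round(2))
    print("  pad",W([0,.078*y,.072]).round(4),proj(s,W([0,.078*y,.072])).round(2),proj(t,W([0,.078*y,.072])).round(2))
    d=np.array([.7071*y,-.7071,0])  
    for e in(.002,-.002): print("  side",e,M(W(np.array([.039,.117*y,.058])+d*e)),proj(s,W(np.array([.039,.117*y,.045])+d*e)).round(2))
print("post tops L top/scene",M(ray(t,248,297,.082)),M(ray(s,379,199.5,.082)))
print("post tops R top/scene",M(ray(t,409,264,.082)),M(ray(s,252.5,225,.082)))
print("finger R if z=.040,.046",M(ray(s,264.2,241.1,.040)),M(ray(s,264.2,241.1,.046)))
cub=lambda f,u,v,w,h,sc: cv2.resize(np.ascontiguousarray(f["image"][v:v+h,u:u+w,::-1]),None,fx=sc,fy=sc,interpolation=cv2.INTER_CUBIC)
cv2.imwrite("pics/c4.png",np.hstack([cub(t,240,280,26,30,15),cub(t,384,250,26,30,15)]))
E
```

```text
L tip [0.5017 0.1238 0.058 ] scene [373.27 214.38] top [254.69 286.89]
  dz 0.01 [373.04 217.74]
  dz 0.016 [372.9  219.73]
  dz 0.022 [372.76 221.72]
  pad [0.4708 0.0781 0.072 ] [350.35 200.16] [282.87 305.66]
  side 0.002 [0.0404 0.1156 0.058 ] [372.52 219.32]
  side -0.002 [0.0376 0.1184 0.058 ] [373.42 218.15]
R tip [ 0.5459 -0.106   0.058 ] scene [262.32 234.77] top [396.96 258.74]
  dz 0.01 [262.76 238.09]
  dz 0.016 [263.03 240.07]
  dz 0.022 [263.29 242.03]
  pad [ 0.5002 -0.0751  0.072 ] [277.27 213.25] [379.97 286.16]
  side 0.002 [ 0.0376 -0.1184  0.058 ] [262.1  238.71]
  side -0.002 [ 0.0404 -0.1156  0.058 ] [263.69 239.45]
post tops L top/scene [0.023 0.128 0.082] [0.0228 0.1331 0.082 ]
post tops R top/scene [ 0.0245 -0.1291  0.082 ] [ 0.0303 -0.1332  0.082 ]
finger R if z=.040,.046 [ 0.0406 -0.115   0.04  ] [ 0.0461 -0.1154  0.046 ]
```

View pics/c4.png

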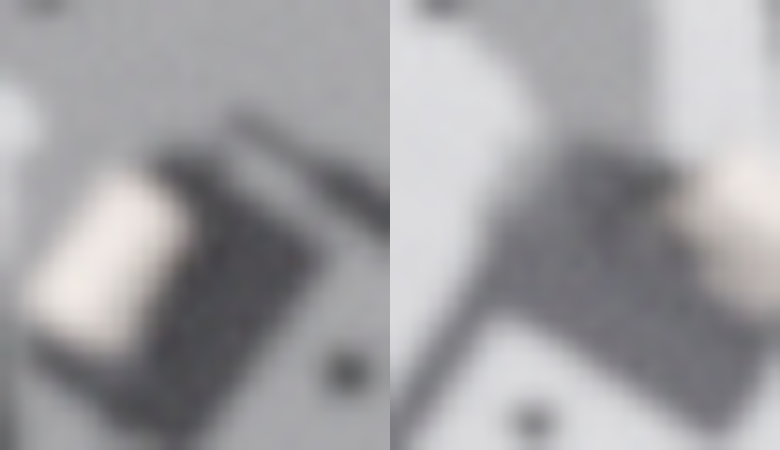

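Clip fingers and pointers can be told apart in the scene view: the right pointer tip is near (261.3,236) and a dark finger tip near (264,241). The left finger merges with its pointer near (374,217). I'll go over the left pad with the gripper shut.

```bash
python3 -m pendant '[[[0,0,0,0.0858],[0,0,0,0.0858],[0,0,0,0.0858],[0,0,0,0.0858],[0,0,0,0.0858],[0.038,0,0,0],[0.038,0,0,0],[0.038,0,0,0],[0.038,0,0,0],[0.038,0,0,0]]]' -1 40
python3 -m pendant '[[[0,-0.04,0,0],[0,-0.04,0,0],[0,-0.04,0,0],[0,-0.04,0,0],[0,-0.04,0,0],[0,-0.04,0,0],[0,-0.04,0,0],[0,-0.04,0,0],[0,-0.04,0,0],[0,-0.04,0,0]]]'
python3 -m pendant '[[[0,-0.04,0,0],[0,-0.04,0,0],[0,-0.04,0,0],[0,-0.04,0,0],[0,-0.04,0,0],[0,-0.04,0,0],[0,-0.04,0,0],[0,-0.01,0,0],[0,0,0,0],[0,0,0,0]]]'
```

```text
clock: 0.93
ee_pos: [0.4724, -0.6134, 0.2309]
tool_rot: [1.0, -0.0, -0.0, -0.0]
contact_force: [0.3, -1.4, -0.5]
grip_width: 0.001
clock: 1.77
ee_pos: [0.4702, -0.212, 0.2311]
tool_rot: [1.0, -0.0, -0.0, -0.0]
contact_force: [1.0, 0.3, 0.0]
grip_width: -0.004
clock: 2.6
ee_pos: [0.4706, 0.0762, 0.2311]
tool_rot: [1.0, 0.001, -0.0, 0.0]
contact_force: [-0.7, -0.8, -0.1]
grip_width: -0.003
```

```bash
python3 -m pendant '[[[0,-0.002,0.025,0],[0,0,0.025,0],[0,0,0.025,0],[0,0,0.025,0],[0,0,0.02,0],[0,0,0.015,0],[0,0,0.01,0],[0,0,0.007,0],[0,0,0,0],[0,0,0,0]]]'
python3 -m pendant '[[[0,0,0.002,0],[0,0,0.002,0],[0,0,0.002,0],[0,0,0.002,0],[0,0,0.001,0],[0,0,0.001,0],[0,0,0,0],[0,0,0,0],[0,0,0,0],[0,0,0,0]]]'
python3 - <<'E'
from h import *
f=manip.grab_frame("scene");pickle.dump(f,open("sL1.pkl","wb"));s=manip.observe();print(s["ee_pos"],s["contact_force"])
t=manip.grab_frame("top");pickle.dump(t,open("tL1.pkl","wb"))
s0=pickle.load(open("scene0.pkl","rb"))
cub=lambda f,u,v,w,h,sc: cv2.resize(np.ascontiguousarray(f["image"][v:v+h,u:u+w,::-1]),None,fx=sc,fy=sc,interpolation=cv2.INTER_CUBIC)
cv2.imwrite("pics/c5.png",np.hstack([cub(s0,357,200,26,30,15),cub(f,357,200,26,30,15)]))
E
```

```text
clock: 3.43
ee_pos: [0.4709, 0.077, 0.0794]
tool_rot: [1.0, -0.001, -0.0, 0.0]
contact_force: [-0.0, 0.8, 0.2]
grip_width: -0.001
clock: 4.27
ee_pos: [0.4709, 0.0781, 0.0694]
tool_rot: [1.0, -0.0, 0.0, -0.0]
contact_force: [0.8, 0.1, -0.3]
grip_width: -0.003
[0.4709041  0.0781309  0.06939197] [ 0.73289831 -0.06522884  1.11759384]
```

View pics/c5.png

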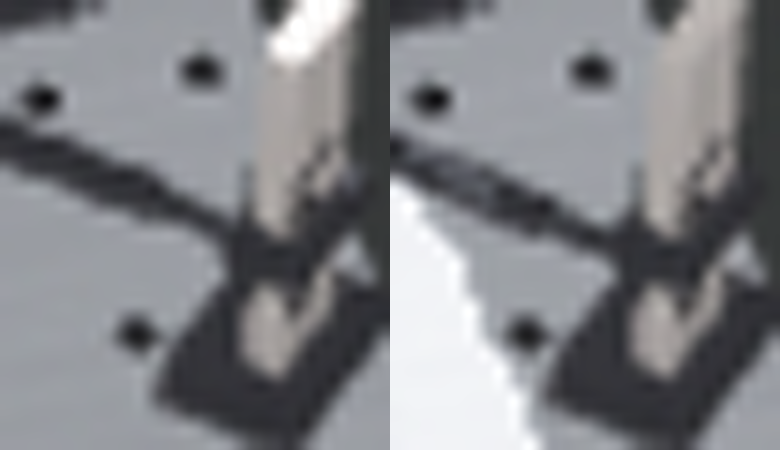

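```bash
python3 - <<'E'
from h import *
L=lambda n:pickle.load(open(n+".pkl","rb"))
s0,s1,t0,t1=L("scene0"),L("sL1"),L("top0"),L("tL1")
def cub(f,u,v,w,h,sc,hi):
    im=np.clip(f["image"][v:v+h,u:u+w,::-1].astype(np.float32),0,255)
    im=cv2.resize(im,None,fx=sc,fy=sc,interpolation=cv2.INTER_LANCZOS4)
    return np.clip((im-20)/(hi-20),0,1)**.7*255
a=np.hstack([cub(s0,364,206,20,20,13,110),cub(s1,364,206,20,20,13,110),cub(s0,250,230,20,20,13,110)])
b=np.hstack([cub(t0,244,282,20,20,13,170),cub(t1,244,282,20,20,13,170),cub(t0,388,252,20,20,13,200)])
cv2.imwrite("pics/c6.png",np.vstack([a,b]))
for f in(s0,s1): print(f["image"][212:224,366:382].mean(2).astype(int))
print(s0["image"][234:246,256:268].mean(2).astype(int))
E
```

```text
[[ 54  52 118 149 155 159 157 125 161 163 125 110 140  81  79  51]
 [ 58  56  53  73 120 148 152 105 158 164 121  58  72  54  48  51]
 [ 94  89  74  67  57  75 106  71 149 159  95  67  55  50  50  55]
 [159 159 158 137  95  69  58  51  74 123  93  57  52  54  86  59]
 [158 159 159 158 158 108  54  51  53  53  55  54  49 103 155  75]
 [159 159 159 159 159 135  60  52  51  51  54  48  81 144 151 106]
 [158 158 159 160 160 153  66  53  63  59  54  52 142  83  97 120]
 [159 159 159 158 154  85  55  59 131 113  74  88 142  80  52  50]
 [150 158 159 157 107  60  53 105 157 161  72 114 139  63  51  52]
 [ 80 147 156 127  64  54  54 129 159 159 122 139  97  56  51  49]
 [ 34  92 123  63  55  55  54 128 158 158 146  97  56  52  51  48]
 [ 98 150  86  56  55  54  54 123 155 157 121  59  53  52  47  78]]
[[125 151 158 161 160 160 160 124 162 165 126 111 142  83  58  48]
 [ 54  55 121 152 159 160 154 107 161 165 123  59  73  56  48  52]
 [ 55  57  75  99 148 154 103  70 152 161  97  68  55  52  51  57]
 [ 77  91  69  58  54  76  57  52  75 125  95  59  52  55  89  61]
 [160 161 138  96  75  61  
[... 540 characters left out ...]
 99 142 245 247 247]
 [144 149 180 244 247 190  98 140 245 247 247 247]
 [113 147 161 212 243 197 150 245 247 247 246 246]
 [ 87 143 103  92 167 245 247 247 247 247 247 247]
 [113 118  91  65  97 245 247 248 247 247 247 247]
 [ 64  73  55  47  52 243 247 246 245 246 246 247]
 [ 53  55  47  53  72 214 241 215 209 246 247 246]
 [ 50  47  53  68  58  70 101  59  68 244 246 246]
 [ 60  57  99 111  92  78 104 101 162 244 246 247]
 [ 98 102 144 124 100  99  99 100 177 243 247 247]
 [129 123 144 125  99  98  97  97  73 208 245 247]
 [153 156 143 126  96  97  96  83  51 168 244 246]][ WARN:0@0.387] global loadsave.cpp:1063 imwrite_ Unsupported depth image for selected encoder is fallbacked to CV_8U.
```

View pics/c6.png

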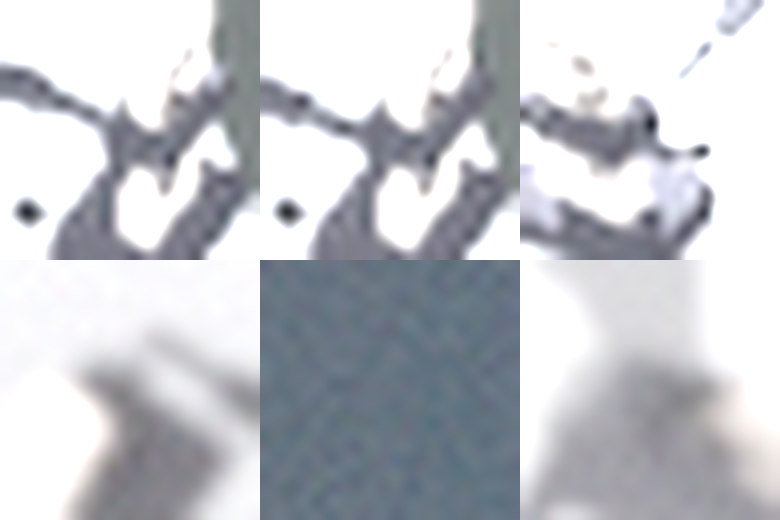

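```bash
python3 - <<'E'
from h import *
np.set_printoptions(linewidth=200)
s=pickle.load(open("scene0.pkl","rb"))["image"].mean(2).astype(int)
print("L cols 372..381");[print(r,s[r,372:382]) for r in range(194,228)]
print("R cols 248..263");[print(r,s[r,248:264]) for r in range(221,254)]
E
```

```text
L cols 372..381
194 [61 56 56 55 55 56 56 56 55 56]
195 [72 56 56 56 56 55 56 56 55 55]
196 [99 60 55 56 56 55 56 56 56 55]
197 [112  60  56  55  56  56  65  56  55  56]
198 [155  65  55  56  55  80 152 108  70  56]
199 [155 111  61  56  65 193 249 236 139  63]
200 [156 155  74  56 149 248 250 248 176  70]
201 [158 157 110 102 247 250 248 220 118  61]
202 [159 159 158 227 249 249 221 160 107  61]
203 [159 159 160 234 247 236 164 153 105  59]
204 [156 160 164 168 194 161 153 153  88  58]
205 [156 159 163 166 169 155 152 153  86  58]
206 [159 159 164 166 167 154 152 153  85  58]
207 [160 159 163 165 165 154 152 151  84  57]
208 [159 158 163 165 162 153 148 146  67  55]
209 [160 161 163 164 161 154 115 119  64  56]
210 [160 155 163 164 161 146  96 144  75  58]
211 [161 125 159 162 156  95 146 131  95  65]
212 [157 125 161 163 125 110 140  81  79  51]
213 [152 105 158 164 121  58  72  54  48  51]
214 [106  71 149 159  95  67  55  50  50  55]
215 [ 58  51  74 123  93  57  52  54  86  59]
216 [ 54  51  53  53  55  54  49 103 155  75]
217 [ 60  52  51  51  54  48  81 144 151 106]
218 [ 66  
[... 2059 characters left out ...]
100  99  99 100]
244 [113  94  94 107 136 151 157 158 129 123 144 125  99  98  97  97]
245 [ 94  91  93  95  93  76 121 148 153 156 143 126  96  97  96  83]
246 [ 70  61  80  91  93  55  51  72 120 147 118  59  53  92  81  50]
247 [98 60 52 60 80 54 52 52 52 71 71 54 53 79 50 55]
248 [170 116  76  61  55  50  51  52  52  52  51  50  51  55  51 104]
249 [189 159 157 117  92  67  54  50  51  51  51  50  46  49  85 152]
250 [247 192 181 160 156 135  93  68  55  50  50  47  48  85 155 160]
251 [244 247 246 190 158 156 158 137  95  68  54  48  79 156 160 160]
252 [242 247 248 248 195 184 183 163 161 139  96  73 131 158 158 179]
253 [242 248 248 248 248 248 247 175 159 158 159 159 158 158 157 244]
```

```bash
python3 -m pendant '[[[0,0,0.0009,0],[0,0,0.0009,0],[0,0,0.0009,0],[0,0,0.0009,0],[0,0,0.0009,0],[0,0,0.0009,0],[0,0,0,0],[0,0,0,0],[0,0,0,0],[0,0,0,0]]]'
python3 - <<'E'
from h import *
np.set_printoptions(linewidth=200)
F=[]
for i in range(6):
    f=manip.grab_frame("scene");F.append(manip.observe()["contact_force"])
print(manip.observe()["ee_pos"],np.mean(F,0));pickle.dump(f,open("sL2.pkl","wb"))
s0=pickle.load(open("scene0.pkl","rb"))
g=f["image"].mean(2).astype(int);[print(r,g[r,360:379]) for r in range(208,226)]
for nm,G in(("0",s0["image"].mean(2)),("1",pickle.load(open("sL1.pkl","rb"))["image"].mean(2)),("2",g)):
    o=[]
    for c in(358,360,362,364,366):
        w=np.clip(145-G[203:219,c],0,None); w[w<30]=0; k=w.argmax(); lo=max(0,k-3); q=w[lo:k+4]; o.append(round(203+lo+(q*np.arange(len(q))).sum()/q.sum(),2))
    print(nm,o)
E
```

```text
clock: 5.2
ee_pos: [0.4709, 0.0781, 0.064]
tool_rot: [1.0, -0.0, 0.0, -0.0]
contact_force: [1.4, 1.6, 4.2]
grip_width: 0.002
[0.47087023 0.07811162 0.06394213] [1.72662436 2.87404223 3.82975212]
208 [163 161 164 163 165 165 164 163 162 162 162 161 162 161 167 169 165 156 151]
209 [165 165 164 164 162 162 161 162 161 161 162 161 163 163 166 167 165 156 119]
210 [162 162 161 160 161 162 162 163 164 163 164 163 163 158 166 167 164 149  99]
211 [153 159 162 163 162 163 163 163 163 163 163 162 163 126 163 166 160  96 149]
212 [105 136 155 159 162 164 163 162 162 162 162 161 160 125 163 166 127 112 143]
213 [ 86  93 107 126 150 155 160 160 161 161 160 161 155 107 162 166 123  58  74]
214 [ 61  84  88  64  56 100 147 152 161 162 162 159 105  70 152 162  97  69  56]
215 [137  74  75  85  58  55  55  75 152 161 161 130  66  52  75 127  95  59  53]
216 [243 154 116  79  69  56  54  53 121 152 155 131  59  52  55  55  56  55  50]
217 [244 191 164 161 119  79  67  67  59  76  99 120  59  53  52  51  55  48  82]
218 [245 244 175 162 162 162 138 138  97  70  58  55  51  54  65  60  55  53 145]
219
[... 177 characters left out ...]
 176 159  91  82 150 158 130  65  56  55 131 161 164 125 143  99]
222 [245 244 244 175 132  55  34  95 126  65  57  56  56 131 161 161 149 100  56]
223 [244 244 243 189 178 133 101 153  87  58  55  56  54 125 158 160 124  60  53]
224 [242 243 243 243 243 174 162 135  65  55  55  55  55  75 122 150  82  55  53]
225 [244 244 244 244 244 175 162 109  59  52  54  54  55  54  53  74  55  53  50]
0 [np.float64(208.93), np.float64(207.28), np.float64(210.94), np.float64(211.92), np.float64(212.4)]
1 [np.float64(210.23), np.float64(206.3), np.float64(212.09), np.float64(212.96), np.float64(213.91)]
2 [np.float64(212.22), np.float64(206.29), np.float64(214.19), np.float64(214.95), np.float64(215.95)]
```

The pointer has sunk about 12–13 mm, judged from TCP height, force and the image. The clip measurements put the left mark at a 12–14 mm drop, so I'll nudge slightly deeper and hold.

```bash
python3 -m pendant '[[[0,0,0.0003,0],[0,0,0,0],[0,0,0,0],[0,0,0,0],[0,0,0,0],[0,0,0,0],[0,0,0,0],[0,0,0,0],[0,0,0,0],[0,0,0,0]]]'
python3 -m pendant '[[[0,0,0,0],[0,0,0,0],[0,0,0,0],[0,0,0,0],[0,0,0,0],[0,0,0,0],[0,0,0,0],[0,0,0,0],[0,0,0,0],[0,0,0,0]]]'
python3 - <<'E'
from h import *
f=manip.grab_frame("scene");pickle.dump(f,open("sL3.pkl","wb"));L=lambda n:pickle.load(open(n+".pkl","rb"))
def cub(f,u,v,w,h,sc):
    im=cv2.resize(f["image"][v:v+h,u:u+w,::-1].astype(np.float32),None,fx=sc,fy=sc,interpolation=cv2.INTER_CUBIC)
    return np.clip(im,0,255)
cv2.imwrite("pics/c7.png",np.hstack([cub(L("scene0"),356,196,26,32,15),cub(f,356,196,26,32,15)]).astype(np.uint8))
# subpixel shift of thick shaft / pad by phase-free template match
a=L("scene0")["image"].mean(2).astype(np.float32);b=f["image"].mean(2).astype(np.float32)
up=lambda x,u,v,w,h:cv2.resize(x[v:v+h,u:u+w],None,fx=10,fy=10,interpolation=cv2.INTER_CUBIC)
for u in(358,361,364):
    T=up(a,u,206,8,9) if u<364 else up(a,u,208,7,8)
    S=up(b,u-1,204,10,20); r=cv2.matchTemplate(S,T,cv2.TM_CCOEFF_NORMED);k=cv2.minMaxLoc(r);print(u,k[1],k[3][0]/10-1,k[3][1]/10-(2 if u<364 else 4))
E
```

```text
clock: 6.33
ee_pos: [0.4708, 0.0781, 0.0636]
tool_rot: [1.0, -0.0, 0.0, -0.0]
contact_force: [1.7, 0.9, 4.3]
grip_width: -0.001
clock: 7.17
ee_pos: [0.4707, 0.0781, 0.0636]
tool_rot: [1.0, -0.0, -0.0, -0.0]
contact_force: [1.2, 2.9, 4.5]
grip_width: 0.002
358 0.7575113773345947 1.0 3.9000000000000004
361 0.9600479602813721 0.8999999999999999 4.1
364 0.976428210735321 -0.09999999999999998 3.8
```

View pics/c7.png

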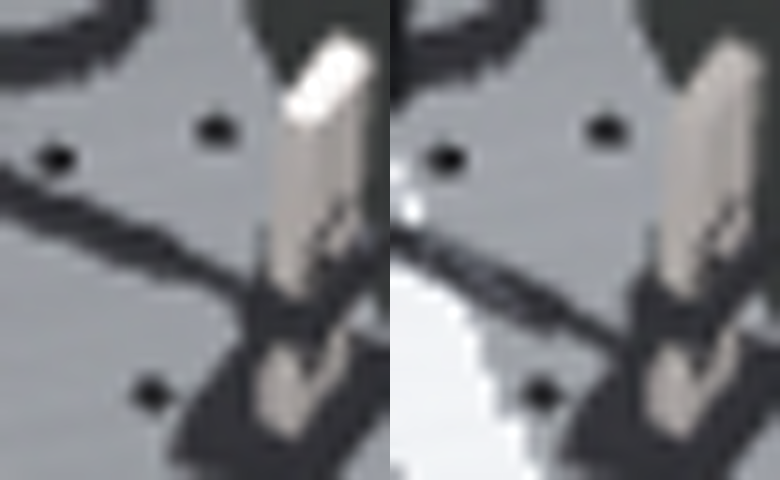

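The pointer tip now meets the finger end of the collar, near pixel (372,218), and it has been held for over 1.5 s. I'll release and go to the right pad.

```bash
python3 -m pendant '[[[0,0,-0.003,0],[0,0,-0.005,0],[0,0,-0.01,0],[0,0,-0.015,0],[0,0,-0.015,0],[0,0,0,0],[0,0,0,0],[0,0,0,0],[0,0,0,0],[0,0,0,0]]]'
python3 -m pendant '[[[0.003,0.015,0,0],[0.003,0.015,0,0],[0.003,0.015,0,0],[0.003,0.015,0,0],[0.003,0.015,0,0],[0.003,0.015,0,0],[0.003,0.015,0,0],[0.003,0.015,0,0],[0.003,0.015,0,0],[0.003,0.0175,0,0]]]'
python3 -m pendant '[[[0,0,0.01,0],[0,0,0.01,0],[0,0,0.009,0],[0,0,0.006,0],[0,0,0,0],[0,0,0,0],[0,0,0,0],[0,0,0,0],[0,0,0,0],[0,0,0,0]]]'
```

```text
clock: 8.05
ee_pos: [0.4702, 0.0779, 0.1109]
tool_rot: [1.0, -0.0, -0.001, 0.0]
contact_force: [0.1, -0.8, 0.7]
grip_width: 0.001
clock: 8.88
ee_pos: [0.5005, -0.0748, 0.111]
tool_rot: [1.0, 0.0, -0.001, -0.0]
contact_force: [1.0, -0.1, 0.7]
grip_width: 0.001
clock: 9.72
ee_pos: [0.501, -0.0744, 0.077]
tool_rot: [1.0, -0.0, 0.0, 0.0]
contact_force: [-0.7, 0.3, 0.6]
grip_width: -0.001
```

```bash
python3 -m pendant '[[[0,0,0.003,0],[0,0,0.003,0],[0,0,0.002,0],[0,0,0.002,0],[0,0,0.002,0],[0,0,0.0015,0],[0,0,0.001,0],[0,0,0,0],[0,0,0,0],[0,0,0,0]]]'
python3 - <<'E'
from h import *
np.set_printoptions(linewidth=200)
F=[]
for i in range(4):
    f=manip.grab_frame("scene");F.append(manip.observe()["contact_force"])
print(manip.observe()["ee_pos"],np.mean(F,0));pickle.dump(f,open("sR1.pkl","wb"))
L=lambda n:pickle.load(open(n+".pkl","rb"))
def cub(f,u,v,w,h,sc):
    return np.clip(cv2.resize(f["image"][v:v+h,u:u+w,::-1].astype(np.float32),None,fx=sc,fy=sc,interpolation=cv2.INTER_CUBIC),0,255)
cv2.imwrite("pics/c8.png",np.hstack([cub(L("scene0"),248,226,26,28,15),cub(f,248,226,26,28,15)]).astype(np.uint8))
g=f["image"].mean(2).astype(int);[print(r,g[r,255:272]) for r in range(232,246)]
a=L("scene0")["image"].mean(2).astype(int);d=np.abs(g-a)[195:225,345:373];print("left change",np.percentile(d,90))
E
```

```text
clock: 10.55
ee_pos: [0.5011, -0.0745, 0.0623]
tool_rot: [1.0, -0.0, 0.0, 0.0]
contact_force: [3.3, -1.8, 4.6]
grip_width: -0.004
[ 0.50094577 -0.07446609  0.06222403] [ 2.93879235 -1.95485018  3.97653507]
232 [165 155 182 247 249 248 248 248 248 248 247 244 192 107  95  79 182]
233 [162 155 153 244 248 248 248 248 247 247 246 193 106  96  88 143 245]
234 [120 151 151 209 247 248 248 248 248 247 227 115  96  94 127 245 247]
235 [ 93 147 151 182 245 248 248 248 248 232 115  95  93  99 222 246 247]
236 [122 115 149 162 215 244 248 248 248 222 103  86  89 222 246 247 248]
237 [ 88  88 145 105  94 169 246 248 246 157  84 144 187 246 248 247 247]
238 [ 84 115 120  92  66  98 246 246 194  99 142 246 248 248 247 247 247]
239 [ 55  65  74  56  48  53 244 194  94 114 244 247 247 248 248 248 247]
240 [ 55  54  55  47  54  74 216  88  57 152 246 248 247 247 247 247 247]
241 [ 56  51  47  54  69  59  72  59  57  70 245 247 247 246 246 247 247]
242 [ 84  60  58 101 114  94  79 106 102 164 245 247 248 248 248 248 247]
243 [107 100 103 146 126 102 100 101 101 180 244 248 248 248 248 247 247]
244 [160 132 125 145 127 102  99 100  98  75 211 246 247 247 247 247 247]
245 [150 155 157 145 127  97  99  98  83  51 170 245 247 247 247 247 247]
left change 8.100000000000023
```

View pics/c8.png

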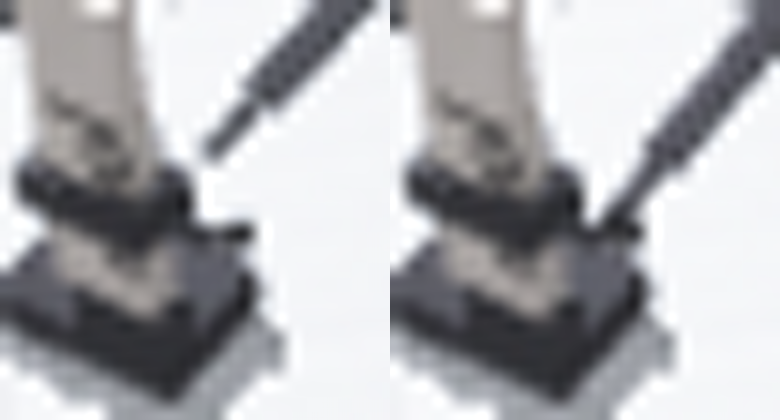

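The right pointer tip is now at about (262,240.8), and the finger end is near (261.3,241.2). Allowing for the 2 mm sideways gap, about 1–2 mm of pointer travel is left, so I'll press 0.9 mm further at the pad and hold.

```bash
python3 -m pendant '[[[0,0,0.0005,0],[0,0,0.0004,0],[0,0,0,0],[0,0,0,0],[0,0,0,0],[0,0,0,0],[0,0,0,0],[0,0,0,0],[0,0,0,0],[0,0,0,0]]]'
python3 -m pendant '[[[0,0,0,0],[0,0,0,0],[0,0,0,0],[0,0,0,0],[0,0,0,0],[0,0,0,0],[0,0,0,0],[0,0,0,0],[0,0,0,0],[0,0,0,0]]]'
python3 - <<'E'
from h import *
np.set_printoptions(linewidth=200)
f=manip.grab_frame("scene");pickle.dump(f,open("sR2.pkl","wb"))
g=f["image"].mean(2).astype(int);[print(r,g[r,257:270]) for r in range(235,245)]
L=lambda n:pickle.load(open(n+".pkl","rb"))
up=lambda x,u,v,w,h:cv2.resize(x[v:v+h,u:u+w].astype(np.float32),None,fx=10,fy=10,interpolation=cv2.INTER_CUBIC)
T=up(L("scene0")["image"].mean(2),261,230,8,7)
for n in("sR1","sR2"):
    S=up(L(n)["image"].mean(2),260,230,12,14);k=cv2.minMaxLoc(cv2.matchTemplate(S,T,cv2.TM_CCOEFF_NORMED));print(n,k[1],k[3][0]/10-1,k[3][1]/10)
E
```

```text
clock: 11.58
ee_pos: [0.5007, -0.0744, 0.0612]
tool_rot: [1.0, -0.0, -0.0, -0.0]
contact_force: [2.8, -0.9, 4.5]
grip_width: -0.004
clock: 12.42
ee_pos: [0.5007, -0.0744, 0.0612]
tool_rot: [1.0, -0.0, -0.0, -0.0]
contact_force: [3.1, -1.4, 4.4]
grip_width: 0.001
235 [151 182 245 248 248 248 248 246 194 107  94  78 181]
236 [149 163 215 244 248 248 248 228 115  91  87 143 245]
237 [144 105  93 169 246 248 247 227 110 100 146 245 248]
238 [120  92  67  99 246 248 229 113  82 224 247 248 247]
239 [ 74  56  47  54 244 245 155  83 182 245 247 248 248]
240 [ 56  48  54  74 216 138  75  96 246 248 247 247 247]
241 [ 48  53  69  59  71  59  57  70 245 247 247 246 246]
242 [ 58 101 113  93  80 105 103 165 245 247 248 248 248]
243 [103 145 125 102 100 101 101 180 244 248 248 248 248]
244 [125 146 126 101  99  99  99  75 211 246 248 247 247]
sR1 0.9285355806350708 1.1 3.7
sR2 0.934908390045166 1.9 3.3
```

The right pointer tip is level with the finger at row 241.3, about 16.3 mm down, and has been held over 1.5 s. Releasing now.

```bash
python3 -m pendant '[[[0,0,-0.003,0],[0,0,-0.005,0],[0,0,-0.01,0],[0,0,-0.02,0],[0,0,-0.03,0],[0,0,-0.03,0],[0,0,-0.03,0],[0,0,0,0],[0,0,0,0],[0,0,0,0]]]'
python3 -m pendant '[[[0,0,0,0],[0,0,0,0],[0,0,0,0],[0,0,0,0],[0,0,0,0],[0,0,0,0],[0,0,0,0],[0,0,0,0],[0,0,0,0],[0,0,0,0]]]'
python3 - <<'E'
from h import *
f=manip.grab_frame("scene");a=pickle.load(open("scene0.pkl","rb"))["image"].mean(2);g=f["image"].mean(2)
d=np.abs(g-a)
print("ptrR",np.median(d[228:240,258:270]),d[228:240,258:270].max(),"ptrL",np.median(d[205:218,355:373]),d[205:218,355:373].max(),"clips",d[236:246,248:264].max(),d[211:222,371:382].max())
cv2.imwrite("pics/end.png",f["image"][150:320,170:470,::-1].repeat(2,0).repeat(2,1))
E
```

```text
clock: 13.3
ee_pos: [0.4998, -0.0742, 0.189]
tool_rot: [1.0, -0.0, -0.001, -0.0]
contact_force: [0.1, -0.7, -0.7]
grip_width: -0.0
clock: 14.13
ee_pos: [0.5008, -0.0744, 0.1892]
tool_rot: [1.0, -0.0, 0.0, -0.0]
contact_force: [-0.0, -0.3, 0.3]
grip_width: -0.002
ptrR 0.6666666666666572 2.6666666666666714 ptrL 1.0 7.333333333333329 clips 2.0 32.666666666666664
```

View pics/end.png

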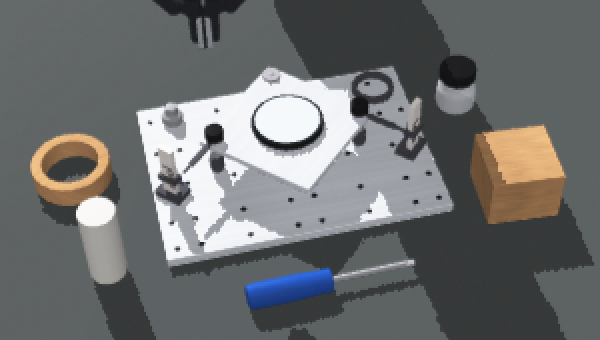

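```bash
python3 -c "
from station import manip
print(manip.sign_off())"
```

```text
the job is handed in; nothing more can be done
None
```

I pressed the left corner, held it, let it spring back, then did the same on the right, and handed the job in at about 14 s. The hand-in gives no verdict, so these are my own readings.

| Corner | Pointer drop | Estimated mark | Held for | Force |
|---|---|---|---|---|
| Left | about 13 mm | 12–14 mm down | about 2 s | about 4.4 N |
| Right | about 16.3 mm | about 16.5 mm down | about 1.7 s | about 4.4 N |

- **Left mark less certain:** the left clip finger was dark against its dark foot, so I could not see it directly. I worked its height out from the clip's collar compared with the right one, to about 1.5 mm. The collar readings put the left clip anywhere from 1.7 to 4 mm higher than the right.
- **Left drop readings disagreed:** they ranged from about 12.3 mm (image) to 13.9 mm (tool height).
- **Right mark:** I read the finger tip straight from the image, and the pointer tip was level with it.
- **Final check:** both pointers were back on their starting pixels, the bystanders looked undisturbed, and the arm was clear at a height of 0.19 m with no contact force. Around the left clip the largest brightness change was 33 grey levels out of 255. I took it for a shadow but did not follow it up.

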